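# Offer the washed case lid to its hinge and hold it for the pin

### The job

The blue lid of the grey transport case has been washed and stands in the white drying stand. Lift it out, match it to the case so that the lid's steel knuckle sits down between the case's two knuckles and all the holes line up, and finish while holding the lid there, upright and still, so that a colleague can push in the hinge pin: do not let go. Leave the pin and the other things where they are.

Things in the scene. Friction and masses are not known exactly. Their poses are not given: they have to be found in the camera images.
- lid_center (a point): Loose blue lid: panel 10 mm thick (x), 112 wide (y), 80 high (z), 85 to 170 g; the point is the panel's centre, 40 mm below its top edge. z is up when upright; it is the same both ways round. A steel hinge leaf below its middle carries one knuckle. Grip it from above across the 10 mm, near the middle of its width, in its upper half.
- lid_knuckle (a point): Centre of the lid's steel knuckle, 52 mm below lid_center: a barrel 18 mm in diameter and 50 mm long along y with an 8 mm hole through it along y; its ends are bevelled (3.5 mm). The panel begins 12 mm above this axis.
- stand_base (a point): White drying stand, fixed, 60 x 124 mm; centre of the top of its 8 mm base plate. The lid's knuckle rests on the base, its width along the stand's y; two pairs of posts at y = +-47 mm, reaching 60 mm above this point, embrace the panel's ends with 1.5 mm play either side: lift the lid straight up by 60 mm or more.
- case_hinge (a point): Middle of the case's hinge axis (runs along y, 60 mm above the worktop). Two fixed steel knuckles (18 mm in diameter, 30 long, 8 mm holes, bevelled ends) leave a 53 mm gap; the lid's knuckle goes down into it with 1.5 mm play at each end. In the gap a shallow V saddle (flanks 30 degrees, 17 mm wide) bears it: resting there, lid_knuckle is at this point. Let go, the lid falls over.
- case: Grey open transport case, 96 x 128 x 50 mm, fixed; origin under the centre of its floor. On its side away from the robot (+x) a block carries the hinge, 62 mm from the origin.
- pin_mid (a point): Hinge pin, loose steel rod 6 mm in diameter and 130 mm long with a bent end, lying flat; middle of the rod. Leave it.
- gel_bottle_mid (a point): Bystander: clear bottle with blue cap, 34 x 50 x 123 mm, loose; its centre.
- stain_bottle_mid (a point): Bystander: brown dropper bottle with white cap, 44 mm across, 108 mm tall, loose; its centre.
- specimen_cup_mid (a point): Bystander: specimen cup with red lid, 62 mm across, 72 mm tall, loose; its centre.
- tape_roll_mid (a point): Bystander: roll of masking tape lying flat, 54 mm across, 19 mm high, loose; its centre.

How it is judged:
By the outcome, as a careful person would: the job done as asked, in the order asked, and still so for the second after the job is handed in, while the arm keeps its last pose, push and grip.
It also fails if it takes over 35 s, if anything falls off the work surface, if the arm or the gripper's body presses on something with over 40 N, if the wrist force passes 120 N, or if a joint passes its speed limit or range.

### The arm

A 6-joint arm with a two-finger parallel gripper is mounted at the origin on a cart in front of the work surface, level with it; the furniture and walls round the work are solid. World frame = base frame: x ahead of the robot, y to its left, z up, the work surface at z = 0. Lengths are in m, angles in degrees, forces in N, time in s.
With the tool pointing down it reaches from about 0.325 to 0.85 m from the base axis. Payload 15.5 kg.
Tool frame: the origin (TCP) lies midway between the tips of the shut fingers; the grasp point (between the pads) lies grasp_offset behind it (grasp_offset is the distance from the TCP to the grasp point, in m); z points along the fingers, y is the direction in which the jaws open and shut (so a half turn about z gives the same grasp; the last joint's range is limited). The gripper opens to 91 mm and grips with 3 to 60 N. Pads are 32 mm wide; open, the fingers measure 118 mm over their backs; the gripper's body (76 mm by 178 mm) begins 60 mm behind the grasp point.
Start: joints at [-77.836, 28.281, 77.091, -0, 74.628, -5.472], TCP at [0.189, -0.596, 0.214] pointing down, gripper open.
Joint ranges: [-166.48, 166.48], [-47.26, 123.95], [12.59, 153.08], [-70.14, 250.14], [6.76, 159.57], [-176.63, 176.63]. Speed limits (degrees/s): [108.29, 108.29, 147.25, 172.46, 172.46, 172.46].

### API

Orientations are given as a 3x3 rotation matrix whose columns are the frame's x, y, z axes.
In Python, from bench import get_obs, snapshot, camera_params, hand_in, spot_in, grasp_offset gives the robot as it stands.
- The arm moves only by the tool drive_tool, never from a script. Its argument "commands" is a list of rows, each a list of 2 entries, a list of its own where there are three numbers: the shift along the tool's x, y, z in cm, then the turn about the tool's z in rad. In form: [[[tx, ty, tz], yaw], ...]. A call has 1 to 10 rows; each row shifts and turns the pose as measured when the row begins, along the tool's axes as they then stand; what a row does not reach is not made up. A row lasts 1/10 s, in which the tool goes at most 50 mm and 8.59 degrees, less where a joint would pass 70% of its speed; a pose out of reach is approached as far as the arm can. A call is refused whole if a number of a shift passes 5 or a number of a turn 0.15, either way. A call with a gripper value outside its range is refused whole. "fingers" is the finger opening in cm, from 0 to 9.12, set as the call begins (left out, the last holds). The fingers move at their own pace and stop on an object; "newtons" is the grip in N (left out, the last holds). Time passes only in rows, so rows that do not move let the fingers close. It gives the time, the measured TCP pose, the force and the opening at its end, in the units of the state.
- get_obs(): the state, without advancing time (a new reading comes with each control period).
- snapshot(name): name is "scene" or "top"; returns the picture (480x640x3 uint8, red, green, blue); there is no depth.
- camera_params(name): a dict with "vertical_fov" (degrees; the focal length in pixels is half the picture's height over the tangent of half this angle, whatever the lens; pixels are square), "cx", "cy" (the principal point, pixels), "dist" ([k1, k2, p1, p2, k3] as OpenCV has them; the pictures are not rectified), "xyz" and "orientation" of the camera in the world. Camera axes: x right, y down, z forward; pixel columns grow to the right and rows downward; lengths in m; the calibration is good to about 2 mm. A picture is of the moment at which its call begins. camera_params takes no time and is no camera call.
- hand_in(): hands the job in, once; it reports no verdict.
Trained networks look in the newest picture that a camera, given by its name, has taken for a name from the list of things; names that differ only in an ending like _2 or _b are one class to them, and where a whole thing is asked for, a point or a joint stands for the part that bears it (a point fixed in the world has none). Each returns a list of dicts, best first, with "confidence" (0 to 1); they miss things now and then, are a little off and sometimes report something else, mostly with a low value. They report only what shows in the picture. A call takes as long as a camera call.
- spot_in(camera, query): "box" ([left, top, width, height] in pixels, round what is visible of it).
The state is a dict: "t": time; "joint_positions": joint angles; "joint_vel": joint speeds; "tau": joint torques, N m; "tcp_pos": TCP position; "eef_rot": TCP orientation; "force": force on the tool from outside, world axes, zero at the start; "ft_torque": the same for the moment, N m; "grip_width": opening from 0.0 (shut) to 1.0 (fully open).
Only numpy, scipy, OpenCV 4.12 (cv2) and the standard library are available. Lean on these libraries where they do the work, as an engineer would, in place of code of your own. Each camera call takes 0.05 s, during which the arm holds its last target. There are 200 camera calls.

## Working session

There is one attempt and no reset: what is moved stays moved. The work goes in short steps, Python scripts to look and compute and a tool call to move; the robot and the scene stay as the last step left them, time stands still between calls to the robot, and variables do not carry over. Pictures are saved under pics/ and viewed, about 8 in all and at most 12, crops included, and the job is handed in when it is done.

Besides the shell and the picture viewer there is one more tool, called after "Request:" by a JSON object that holds its "fn" and its "kwargs", one argument or row to a line. drive_tool: Moves the arm, as the interface text tells. Its arguments: {"type":"object","properties":{"commands":{"type":"array","items":{"type":"array"}},"fingers":{"type":"number"},"newtons":{"type":"number"}},"required":["commands"]}

```bash
mkdir -p pics; ls; python3 - <<'E'
from bench import *
import cv2
o=get_obs();print({k:o[k] for k in('t','tcp_pos','eef_rot','grip_width')});print(grasp_offset)
for c in('scene','top'):
    im=snapshot(c);cv2.imwrite(f'pics/{c}0.png',im[:,:,::-1]);print(c,camera_params(c))
    for q in('lid_center','lid_knuckle','stand_base','case_hinge','case'):
        print(q,[(d['box'],round(d['confidence'],2)) for d in spot_in(c,q)][:3])
E
```

```text
pics
{'t': 0.0, 'tcp_pos': array([ 0.18927252, -0.59526627,  0.21334047]), 'eef_rot': array([[ 9.53007887e-01,  3.02945387e-01, -2.44628230e-04],
       [ 3.02945464e-01, -9.53007195e-01,  1.15379863e-03],
       [ 1.16405511e-04, -1.17368821e-03, -9.99999304e-01]]), 'grip_width': 1.000609409426585}
0.0188
scene {'vertical_fov': 50.20942059395815, 'cx': 326.00283864567945, 'cy': 238.1190702795904, 'dist': array([-0.11099471,  0.        ,  0.        ,  0.        ,  0.        ]), 'xyz': array([0.00181525, 0.44601652, 0.79391244]), 'orientation': array([[-0.46824224, -0.67991197,  0.5643305 ],
       [-0.8834528 ,  0.37190558, -0.28495158],
       [-0.01613567, -0.63198573, -0.77481203]])}
lid_center [([378.5, 221.3, 57.9, 49.3], 0.77)]
lid_knuckle [([477.2, 215.5, 25.2, 23.8], 0.37), ([379.3, 220.8, 57.6, 49.3], 0.35)]
stand_base [([367.1, 238.7, 68.8, 48.7], 0.69)]
case_hinge [([199.5, 241.8, 97.2, 93.0], 0.9)]
case [([198.3, 241.4, 93.4, 90.1], 0.71)]
top {'vertical_fov': 44.73542000500229, 'cx': 322.66191946592494, 'cy': 233.46876729540332, 'dist': array([-0.0260682,  0.       ,  0.       ,  0.       ,  0.       ]), 'xyz': array([0.10307737, 0.21598184, 1.34463824]), 'orientation': array([[-0.1313858 , -0.93153509,  0.33908723],
       [-0.9913176 ,  0.12525824, -0.0399974 ],
       [-0.00521449, -0.34139823, -0.93990428]])}
lid_center [([350.0, 267.5, 52.0, 18.0], 0.84)]
lid_knuckle [([347.2, 266.3, 50.9, 17.3], 0.63)]
stand_base [([343.9, 275.2, 60.7, 23.2], 0.9)]
case_hinge [([220.0, 230.7, 62.0, 63.7], 0.92)]
case [([218.4, 231.0, 64.6, 58.9], 0.65)]
```

View pics/scene0.png

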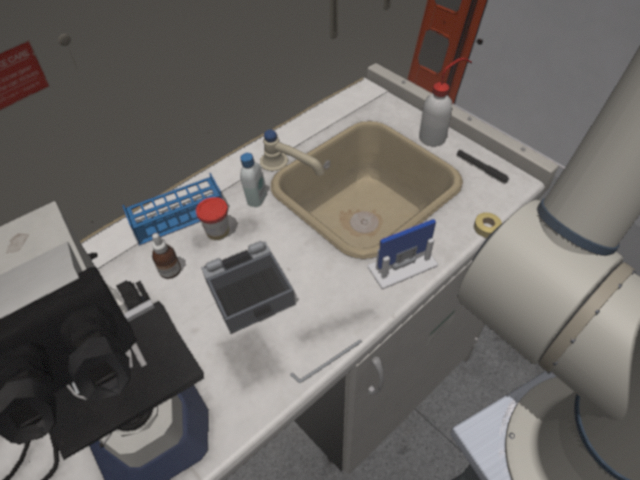

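View pics/top0.png

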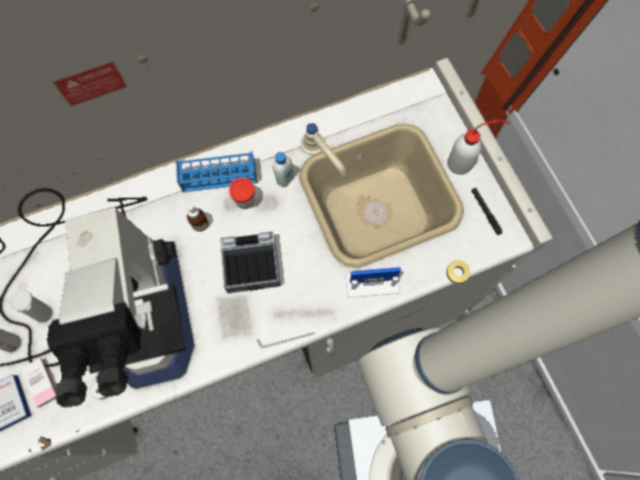

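The scene view shows the lid in its stand at about (408,243) and the case at (248,285). In the top view they are at (375,275) and (250,262). I'll enlarge both.

```bash
python3 - <<'E'
import cv2,numpy as np
s=cv2.imread('pics/scene0.png');t=cv2.imread('pics/top0.png')
def cr(im,x,y,w,h,f):
    c=cv2.resize(im[y:y+h,x:x+w],None,fx=f,fy=f,interpolation=cv2.INTER_CUBIC)
    for i in range(0,w,10):
        cv2.line(c,(i*f,0),(i*f,6),(0,0,255),1);cv2.putText(c,str(x+i),(i*f,16),0,.35,(0,0,255))
    for i in range(0,h,10):
        cv2.line(c,(0,i*f),(6,i*f),(0,0,255),1);cv2.putText(c,str(y+i),(8,i*f+4),0,.35,(0,0,255))
    return c
cv2.imwrite('pics/lid.png',np.hstack([cr(s,362,212,80,80,5),cr(t,335,240,80,80,5)]))
cv2.imwrite('pics/case.png',np.hstack([cr(s,198,235,100,100,4),cr(t,210,222,80,80,5)]))
E
```

```text
(no output)
```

View pics/lid.png

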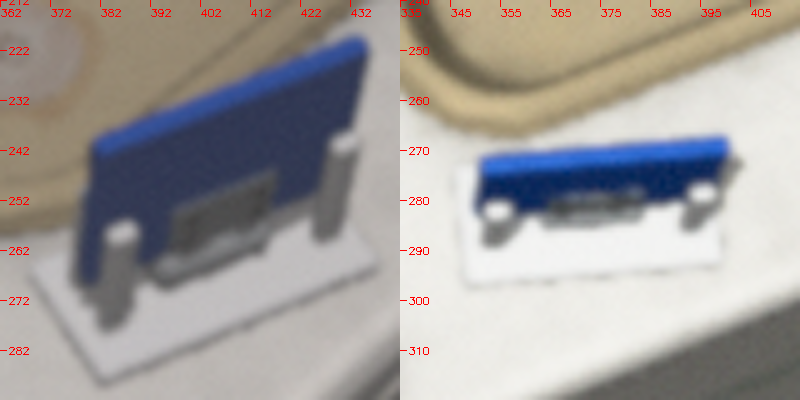

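View pics/case.png

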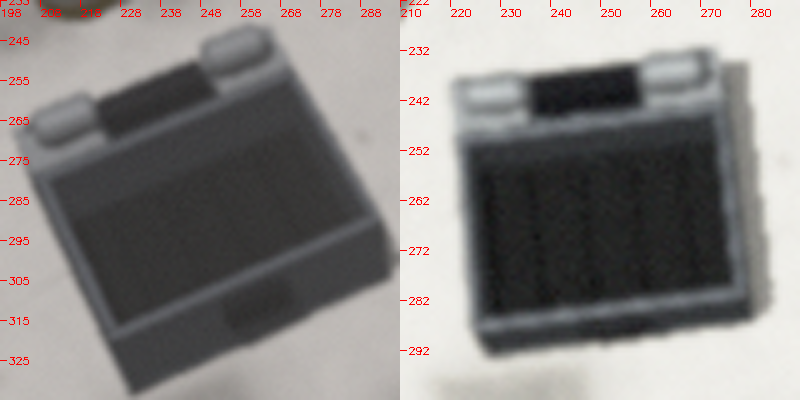

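```bash
cat > h.py <<'E'
import numpy as np,cv2
from scipy.optimize import least_squares
from bench import camera_params
P={c:camera_params(c) for c in('scene','top')}
def proj(c,X):
    p=P[c];f=240/np.tan(np.radians(p['vertical_fov'])/2)
    R=p['orientation'].T;K=np.array([[f,0,p['cx']],[0,f,p['cy']],[0,0,1.]])
    return cv2.projectPoints(np.atleast_2d(X).astype(float),cv2.Rodrigues(R)[0],-R@p['xyz'],K,p['dist'])[0][:,0]
def wp(q,L):
    L=np.atleast_2d(L);c,s=np.cos(q[2]),np.sin(q[2])
    z=L[:,2]+(q[3] if len(q)>3 else 0)
    return np.c_[q[0]+c*L[:,0]-s*L[:,1],q[1]+s*L[:,0]+c*L[:,1],z]
def fit(q0,obs):
    # obs: (cam,(lx,ly,lz) m,(u,v)); per-camera solutions reveal disagreement
    g=lambda q,O:np.concatenate([proj(c,wp(q,l))[0]-u for c,l,u in O])
    for cams in(('scene',),('top',),('scene','top')):
        O=[o for o in obs if o[0] in cams]
        r=least_squares(g,q0,args=(O,),loss='soft_l1')
        print(cams,r.x[:2].round(4),np.degrees(r.x[2]).round(2),r.x[3:],'rms',np.sqrt(np.mean(g(r.x,O)**2)).round(2));
    print(g(r.x,O).reshape(-1,2).round(1).tolist())
    return r.x
def pix(x0,y0,f): return lambda u,v:((u+.5)/f-.5+x0,(v+.5)/f-.5+y0)
E
python3 - <<'E'
from h import *
S=pix(362,212,5);T=pix(335-80,240,5)
lid=[('scene',(-.005,.056,.109),S(97,153)),('scene',(-.005,-.056,.109),S(362,50)),('scene',(.005,.056,.109),S(93,140)),('scene',(.005,-.056,.109),S(357,37)),
('scene',(-.005,.056,.029),S(78,288)),
('top',(-.005,.056,.109),T(482,173)),('top',(-.005,-.056,.109),T(729,153)),('top',(.005,.056,.109),T(479,157)),('top',(.005,-.056,.109),T(727,137))]
st=[('scene',(-.03,.062,.004),S(104,384)),('scene',(-.03,-.062,.008),S(380,266)),('scene',(.03,.062,.008),S(30,268)),
('top',(-.03,.062,.004),T(467,287)),('top',(-.03,-.062,.004),T(719,265)),('top',(.03,.062,.008),T(458,165))]
l=fit([.4,.05,0],lid);s=fit(l,st)
S=pix(198,235,4);T=pix(210-80,222,5)
ca=[('scene',(-.048,.064,.05),S(110,336)),('scene',(-.048,.064,0),S(133,393)),('scene',(-.048,-.064,.05),S(386,213)),('scene',(-.048,-.064,0),S(393,275)),
('top',(-.048,.064,.05),T(478,324)),('top',(-.048,.064,0),T(489,356)),('top',(-.048,-.064,.05),T(747,297)),('top',(-.048,-.064,0),T(753,320)),
('top',(.062,.0265,.065),T(528,95)),('top',(.062,-.0265,.065),T(640,72)),('top',(.062,.0565,.065),T(463,95)),('top',(.062,-.0565,.065),T(707,70)),
('scene',(.062,.0265,.067),S(98,103)),('scene',(.062,-.0265,.067),S(203,52))]
c=fit([.45,.3,0],ca)
print('hinge',wp(c,[.062,0,.06]))
np.save('q.npy',[l,s,c])
box=lambda a,b,cc,d,e,g:np.array([(x,y,z) for x in(a,b) for y in(cc,d) for z in(e,g)])
E2=[(0,1),(2,3),(4,5),(6,7),(0,2),(1,3),(4,6),(5,7),(0,4),(1,5),(2,6),(3,7)]
out=[]
for cam,rs in(('scene',((362,212),(203,235))),('top',((335,240),(210,222)))):
    im=cv2.imread(f'pics/{cam}0.png')
    for k,(x,y) in enumerate(rs):
        f=4;A=cv2.resize(im[y:y+75,x:x+100] ,None,fx=4,fy=4,interpolation=cv2.INTER_CUBIC)
        bs=[(l,box(-.005,.005,-.056,.056,.029,.109)),(s,box(-.03,.03,-.062,.062,0,.008))] if k==0 else [(c,box(-.048,.048,-.064,.064,0,.05)),(c,box(.053,.071,.0265,.0565,.051,.069)),(c,box(.053,.071,-.0565,-.0265,.051,.069))]
        for q,b in bs:
            u=((proj(cam,wp(q,b))-(x,y)+.5)*f-.5).round().astype(int)
            for i,j in E2: cv2.line(A,tuple(map(int,u[i])),tuple(map(int,u[j])),(0,255,0),1)
        out.append(A)
cv2.imwrite('pics/ov0.png',np.vstack([np.hstack(out[:2]),np.hstack(out[2:])]))
E
```

```text
('scene',) [0.4484 0.0608] -3.24 [] rms 1.16
('top',) [0.4471 0.0595] -2.75 [] rms 0.55
('scene', 'top') [0.4479 0.0603] -3.12 [] rms 0.99
[[0.1, 0.8], [2.4, 0.1], [-1.9, -0.7], [0.4, -1.1], [0.9, 1.0], [-1.0, 0.2], [0.2, 0.3], [-0.9, -1.0], [0.0, -0.8]]
('scene',) [0.4468 0.0587] -2.63 [] rms 0.9
('top',) [0.4478 0.0579] -2.79 [] rms 0.8
('scene', 'top') [0.4474 0.0583] -2.74 [] rms 0.86
[[-0.3, 0.8], [1.6, -0.7], [-0.7, -1.0], [-0.3, 0.4], [1.6, 0.4], [-1.0, -0.2]]
('scene',) [0.5182 0.3381] 0.4 [] rms 0.73
('top',) [0.5167 0.3387] -0.08 [] rms 0.84
('scene', 'top') [0.5175 0.3384] 0.22 [] rms 0.83
[[0.6, 0.6], [-0.3, 0.8], [0.1, 0.9], [0.1, 0.6], [-1.3, 1.3], [0.0, 0.3], [0.5, -0.6], [0.9, 0.4], [0.0, -2.1], [0.3, -0.4], [0.2, -0.4], [-0.4, -1.6], [-0.8, -1.8], [0.2, -0.3]]
hinge [[0.57951351 0.33860581 0.06      ]]
```

View pics/ov0.png

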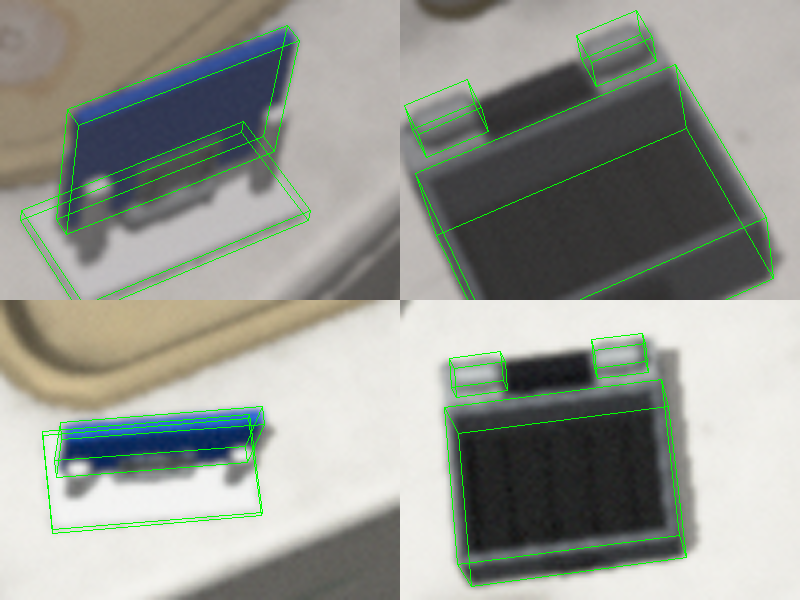

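The overlay agrees with the pictures to about 1 px. Estimated poses: lid (0.448, 0.060) at yaw -3°, hinge (0.580, 0.339) at yaw about 0°. Next I move above the lid.

Request:
{"fn": "drive_tool", "kwargs": {
  "commands": [
    [[1.5,-1.8,-0.1],0],
    [[2.2,-2.7,0],0],
    [[2.2,-2.7,0],0],
    [[2.2,-2.7,0],0],
    [[2.2,-2.7,0],0],
    [[2.2,-2.7,0],0],
    [[2.2,-2.7,0],0],
    [[2.2,-2.7,0],0],
    [[2.2,-2.7,0],0],
    [[2.2,-2.7,0],0]
  ],
  "fingers": 7,
  "newtons": 40
}}

```text
t: 1.6
tcp_pos: [0.3158, -0.2752, 0.2144]
eef_rot: [[0.955, 0.297, 0.002], [0.297, -0.955, -0.004], [0.0, 0.004, -1.0]]
force: [0.6, 0.0, 0.1]
grip_width: 0.771
```

Request:
{"fn": "drive_tool", "kwargs": {
  "commands": [
    [[2.2,-2.7,0],0],
    [[2.2,-2.7,0],0],
    [[2.2,-2.7,0],0],
    [[2.2,-2.7,0],0],
    [[2.2,-2.7,0],0],
    [[2.2,-2.7,0],0],
    [[2.2,-2.7,0],0],
    [[2.2,-2.7,0],0],
    [[0,0,0],-0.1],
    [[0,0,0],-0.12]
  ]
}}

```text
t: 2.6
tcp_pos: [0.4244, -0.0018, 0.2156]
eef_rot: [[0.863, 0.504, 0.008], [0.504, -0.863, -0.006], [0.004, 0.009, -1.0]]
force: [-0.2, 0.4, 0.0]
grip_width: 0.772
```

Request:
{"fn": "drive_tool", "kwargs": {
  "commands": [
    [[0,0,0],-0.12],
    [[0,0,0],-0.12],
    [[0,0,0],-0.12],
    [[0,0,0],-0.12],
    [[0,0,0],-0.12],
    [[0,0,0],-0.12],
    [[0,0,0],-0.12],
    [[0,0,0],-0.12],
    [[0,0,0],0],
    [[0,0,0],0]
  ]
}}

```text
t: 3.6
tcp_pos: [0.4251, -0.0008, 0.2167]
eef_rot: [[0.04, 0.999, 0.011], [0.999, -0.04, -0.006], [-0.006, 0.011, -1.0]]
force: [-0.0, -0.1, -0.1]
grip_width: 0.764
```

Request:
{"fn": "drive_tool", "kwargs": {
  "commands": [
    [[2.1,0.7,0],0.01],
    [[2.1,0.7,0],0],
    [[2.1,0.5,0],0],
    [[0,0,2.5],0],
    [[0,0,2.5],0],
    [[0,0,2.5],0],
    [[0,0,2.5],0],
    [[0,0,1.5],0],
    [[0,0,0],0],
    [[0,0,0],0]
  ],
  "fingers": 5
}}

```text
t: 4.6
tcp_pos: [0.452, 0.0632, 0.0994]
eef_rot: [[0.086, 0.996, 0.016], [0.996, -0.086, -0.006], [-0.005, 0.017, -1.0]]
force: [-0.0, -0.5, 0.3]
grip_width: 0.547
```

Request:
{"fn": "drive_tool", "kwargs": {
  "commands": [
    [[-0.4,-0.4,0],-0.03],
    [[0,0,0],0],
    [[0,0,0],0]
  ]
}}

```text
t: 4.9
tcp_pos: [0.4491, 0.0596, 0.1017]
eef_rot: [[0.059, 0.998, 0.02], [0.998, -0.059, -0.006], [-0.005, 0.02, -1.0]]
force: [0.3, -0.6, -0.2]
grip_width: 0.549
```

```bash
cat > look.py <<'E'
import sys
from h import *
from bench import snapshot,get_obs
def look(name,rs,boxes=()):
    """rs: {cam:(x,y,w,h)}; scaled to 400 wide"""
    out=[]
    for cam,(x,y,w,h) in rs.items():
        im=snapshot(cam)[:,:,::-1].copy();cv2.imwrite(f'pics/{name}_{cam}.png',im)
        f=400//w;A=cv2.resize(im[y:y+h,x:x+w],None,fx=f,fy=f,interpolation=cv2.INTER_CUBIC)
        for i in range(0,w,10): cv2.putText(A,str(x+i),(i*f,10),0,.33,(0,0,255))
        for i in range(0,h,10): cv2.putText(A,str(y+i),(0,i*f+4),0,.33,(0,0,255))
        out.append(A)
    cv2.imwrite(f'pics/{name}.png',np.hstack(out))
    o=get_obs();print(o['t'],o['tcp_pos'].round(4),o['eef_rot'].round(4).tolist(),o['force'].round(1))
E
python3 - <<'E'
from look import *
look('g1',{'scene':(362,190,80,100),'top':(335,220,80,100)})
E
```

```text
5.0 [0.449  0.0596 0.1015] [[0.0588, 0.9981, 0.0197], [0.9983, -0.0587, -0.0061], [-0.0049, 0.02, -0.9998]] [-0.8  0.2  0.3]
```

View pics/g1.png

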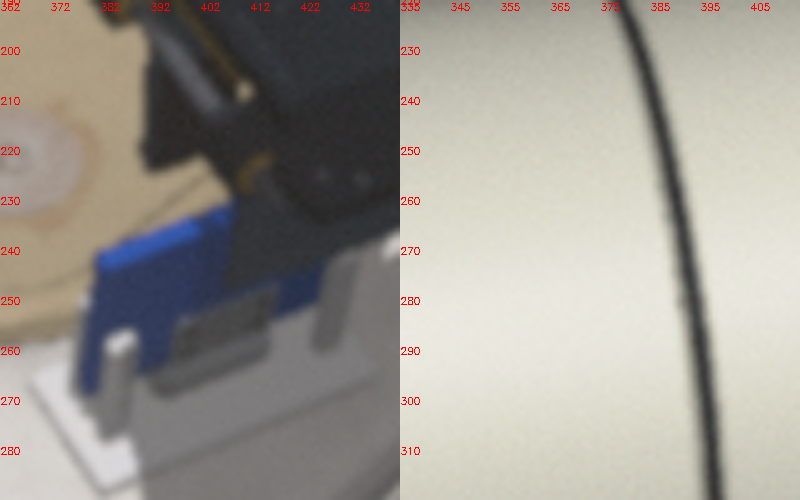

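Request:
{"fn": "drive_tool", "kwargs": {
  "commands": [
    [[0,-0.2,1.5],-0.01],
    [[0,0,1.6],0],
    [[0,0,0],0]
  ]
}}

```text
t: 5.3
tcp_pos: [0.4492, 0.0598, 0.071]
eef_rot: [[0.05, 0.998, 0.023], [0.999, -0.05, -0.006], [-0.005, 0.024, -1.0]]
force: [-0.7, 0.1, 0.1]
grip_width: 0.548
```

Request:
{"fn": "drive_tool", "kwargs": {
  "commands": [
    [[0,0,0],0],
    [[0,0,0],0],
    [[0,0,0],0],
    [[0,0,0],0],
    [[0,0,0],0]
  ],
  "fingers": 0,
  "newtons": 40
}}

```text
t: 5.8
tcp_pos: [0.4503, 0.06, 0.0732]
eef_rot: [[0.051, 0.998, 0.026], [0.999, -0.051, -0.006], [-0.005, 0.026, -1.0]]
force: [-0.3, 0.3, 0.4]
grip_width: 0.143
```

Request:
{"fn": "drive_tool", "kwargs": {
  "commands": [
    [[0,0,0.05],0],
    [[0,0,0.05],0],
    [[0,0,0.05],0]
  ]
}}

```text
t: 6.1
tcp_pos: [0.4484, 0.0602, 0.0728]
eef_rot: [[0.051, 0.998, 0.023], [0.999, -0.051, -0.006], [-0.005, 0.023, -1.0]]
force: [-2.6, -0.5, 13.8]
grip_width: 0.107
```

Request:
{"fn": "drive_tool", "kwargs": {
  "commands": [
    [[0,0,-0.8],0],
    [[0,0.03,-1.5],0],
    [[0,0.04,-2],0],
    [[0,0.04,-2],0]
  ]
}}

```text
t: 6.5
tcp_pos: [0.4463, 0.0604, 0.1372]
eef_rot: [[0.051, 0.999, 0.018], [0.999, -0.051, -0.006], [-0.005, 0.019, -1.0]]
force: [0.1, 0.7, -1.0]
grip_width: 0.105
```

Request:
{"fn": "drive_tool", "kwargs": {
  "commands": [
    [[0,0.04,-2],0],
    [[0,0.05,-2.2],0],
    [[0,0.05,-2.2],0]
  ]
}}

```text
t: 6.8
tcp_pos: [0.4456, 0.0608, 0.2049]
eef_rot: [[0.051, 0.999, 0.018], [0.999, -0.051, -0.006], [-0.005, 0.018, -1.0]]
force: [0.9, -0.6, -1.5]
grip_width: 0.107
```

Request:
{"fn": "drive_tool", "kwargs": {
  "commands": [
    [[1.5,0.6,0],-0.01],
    [[3,1.3,0],-0.01],
    [[3.3,1.4,0],-0.01],
    [[3.3,1.4,0],-0.01],
    [[3.3,1.4,0],-0.01],
    [[3.3,1.4,0],0],
    [[3.3,1.4,0],0],
    [[3.3,1.4,0],0],
    [[2.5,1,0],0],
    [[0,0,0],0]
  ]
}}

```text
t: 7.8
tcp_pos: [0.5665, 0.3375, 0.2143]
eef_rot: [[0.002, 1.0, 0.025], [1.0, -0.002, -0.005], [-0.005, 0.025, -1.0]]
force: [-0.3, -0.9, -1.1]
grip_width: 0.106
```

Request:
{"fn": "drive_tool", "kwargs": {
  "commands": [
    [[0,0,0.2],0]
  ]
}}

```text
t: 7.9
tcp_pos: [0.5663, 0.3377, 0.2125]
eef_rot: [[0.001, 1.0, 0.025], [1.0, -0.001, -0.006], [-0.006, 0.025, -1.0]]
force: [0.9, -0.4, -0.7]
grip_width: 0.106
```

```bash
python3 - <<'E'
from look import *
look('c1',{'scene':(190,150,100,150),'top':(190,160,100,150)})
E
```

```text
8.0 [0.566  0.3369 0.2121] [[0.0021, 0.9997, 0.0243], [1.0, -0.0019, -0.0059], [-0.0058, 0.0243, -0.9997]] [-0.3  1.2 -1.3]
```

View pics/c1.png

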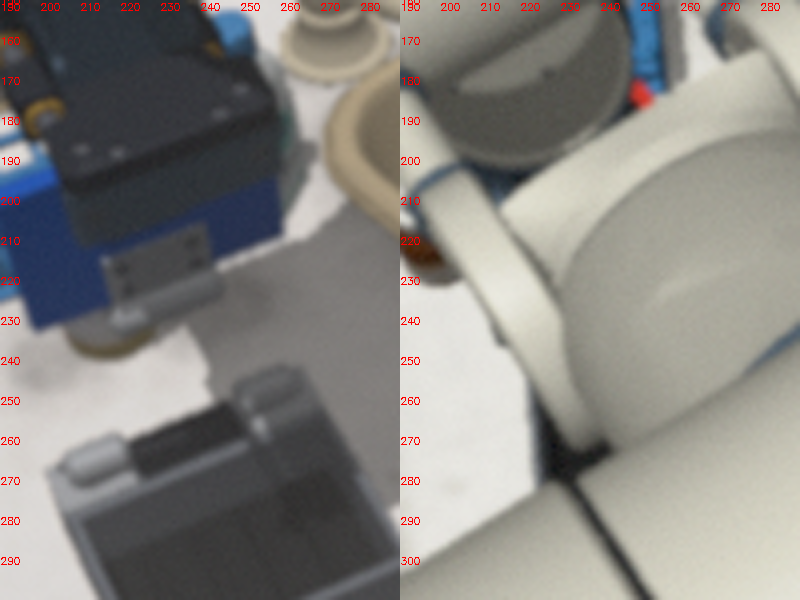

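Request:
{"fn": "drive_tool", "kwargs": {
  "commands": [
    [[0.2,1.25,0.5],0],
    [[0,0,1.5],0],
    [[0,0,1.5],0],
    [[0,0,1.5],0],
    [[0,0,1.2],0],
    [[0,0,0.8],0],
    [[0,0,0.04],0]
  ]
}}

```text
t: 8.7
tcp_pos: [0.5843, 0.3338, 0.1399]
eef_rot: [[0.007, 1.0, 0.026], [1.0, -0.007, -0.006], [-0.006, 0.026, -1.0]]
force: [-0.7, -0.7, -1.0]
grip_width: 0.109
```

```bash
cat > ov.py <<'E'
from h import *
from bench import get_obs
def cyl(q,x,y0,y1,z,r,n=24):
    a=np.linspace(0,2*np.pi,n,endpoint=False)
    return [wp(q,np.c_[x+r*np.cos(a),np.full(n,y),z+r*np.sin(a)]) for y in(y0,y1)]
def overlay(src,dst,lid,case,x,y,w,h,f):
    im=cv2.imread(src);A=cv2.resize(im[y:y+h,x:x+w],None,fx=f,fy=f,interpolation=cv2.INTER_CUBIC);B=A.copy()
    def pl(X,col,closed=True): 
        u=((proj('scene',X)-(x,y)+.5)*f-.5).round().astype(int);cv2.polylines(B,[u.reshape(-1,1,2)],closed,col,1)
    for s in(1,-1):
        for c in cyl(case,.062,s*.0265,s*.0565,.06,.009): pl(c,(0,255,255))
    for c in cyl(case,.062,-.025,.025,.06,.009): pl(c,(255,0,255))
    for c in cyl(lid,0,-.025,.025,-.052,.009): pl(c,(0,255,0))
    for xx in(-.005,.005): pl(wp(lid,[(xx,-.056,-.04),(xx,.056,-.04),(xx,.056,.04),(xx,-.056,.04)]),(0,255,0))
    for xx in(-.048,.048): pl(wp(case,[(xx,-.064,.05),(xx,.064,.05)]),(0,255,255))
    cv2.imwrite(dst,np.hstack([A,B]))
E
python3 - <<'E'
from look import *
from ov import *
look('c2',{'scene':(195,180,100,100)})
o=get_obs();p=o['tcp_pos'];R=o['eef_rot']
lid=[p[0]-.0005,p[1],np.arctan2(R[1,1],R[0,1])+np.radians(0),p[2]-.0038]
case=np.load('q.npy')[2]
print(lid,case)
overlay('pics/c2_scene.png','pics/c2o.png',lid,case,195,190,80,100,5)
E
```

```text
8.75 [0.5845 0.3339 0.1405] [[0.0074, 0.9996, 0.0263], [1.0, -0.0073, -0.0058], [-0.0056, 0.0263, -0.9996]] [ 0.5  0.1 -0. ]
[np.float64(0.58400281634067), np.float64(0.3338967646386142), np.float64(-0.007283206187943388), np.float64(0.13666073062323245)] [0.51751397 0.33836794 0.00383664]
```

View pics/c2o.png

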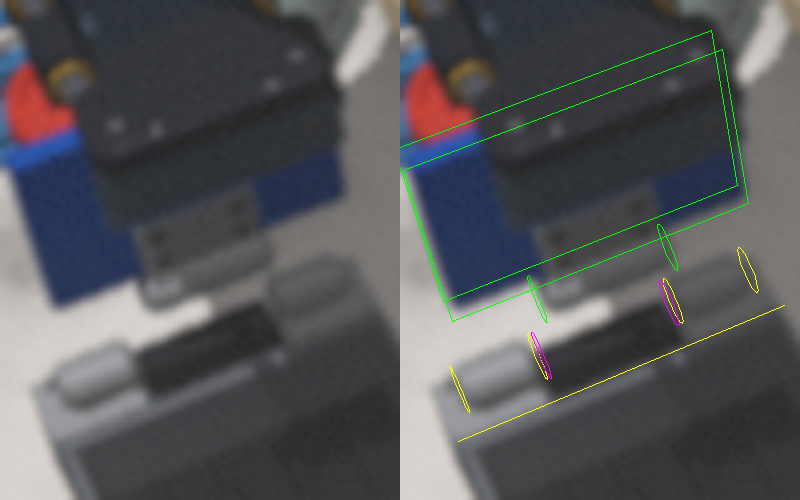

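The lid hangs over the hinge with its knuckle at about (205,275) in the crop, and the gap centre is at (206,330). The panel edges sit about 2 px off the prediction, so I'll fit them to sub-pixel from the blue mask.

```bash
cat > fl.py <<'E'
from h import *
def edges(im):
    """subpixel blue/non-blue crossings: returns function sampling along a segment"""
    d=cv2.GaussianBlur(im[:,:,0].astype(np.float32)-im[:,:,2].astype(np.float32),(0,0),.6)
    return d
def cross(d,p,n,L=5):
    s=np.linspace(-L,L,81);q=p+s[:,None]*n
    v=cv2.remap(d,q[:,0].astype(np.float32)[None],q[:,1].astype(np.float32)[None],cv2.INTER_LINEAR)[0]
    g=np.gradient(cv2.GaussianBlur(v[None],(0,0),4)[0])
    i=np.argmin(g);  # blue inside -> outside falls
    return s[i],-g[i]
def model(q,l): # q: x,y,yaw,z,tilt about lid y (bottom toward +x positive)
    l=np.atleast_2d(l).copy();t=q[4]
    x=l[:,0]*np.cos(t)-l[:,2]*np.sin(t);z=l[:,2]*np.cos(t)+l[:,0]*np.sin(t)
    return wp(q[:4],np.c_[x,l[:,1],z])
SEG={'left':((-.005,.056,-.036),(-.005,.056,.036)),'bot1':((-.005,.054,-.04),(-.005,.03,-.04)),'bot2':((-.005,-.03,-.04),(-.005,-.054,-.04)),'right':((-.005,-.056,-.036),(-.005,-.056,.036))}
def fitlid(src,q0,free,use,cam='scene'):
    im=cv2.imread(src);d=edges(im);q=np.array(q0,float)
    for it in range(4):
        pts=[]
        cen=proj(cam,model(q,(-.005,0,0)))[0]
        for k,(lo,hi) in use.items():
            a,b=map(np.array,SEG[k])
            for t in np.linspace(lo,hi,9):
                l=a+(b-a)*t;p=proj(cam,model(q,l))[0];e=proj(cam,model(q,l+(b-a)*.01))[0]-p
                n=np.array([-e[1],e[0]]);n/=np.linalg.norm(n);n*=np.sign(n@(p-cen))
                s,g=cross(d,p,n)
                if g>1: pts.append((k,l,p+s*n,n))
        def res(v):
            qq=q.copy();qq[free]=v
            return np.array([(proj(cam,model(qq,l))[0]-u)@n for k,l,u,n in pts])
        r=least_squares(res,q[free],loss='soft_l1',f_scale=.3);q[free]=r.x
    f=res(q[free]);print(src,q[:4].round(4),np.degrees(q[[2,4]]).round(2),'n',len(pts),{k:f[[i for i,p in enumerate(pts) if p[0]==k]].mean().round(2) for k in use},'rms',np.sqrt((f**2).mean()).round(2))
    return q
E
python3 - <<'E'
from fl import *
A=dict(left=(.05,.95),bot1=(0,1),bot2=(0,1),right=(0,.3))
for fr in([0,1,2],[0,1,2,4],[0,1,2,3]):
    fitlid('pics/c2_scene.png',[.584,.3339,-.0073,.1367,.026],fr,A)
    fitlid('pics/c1_scene.png',[.5655,.3369,-.002,.2083,.025],fr,A)
    fitlid('pics/scene0.png',[.448,.06,-.05,.069,0],fr,dict(left=(.55,.95),right=(.55,.95),bot1=(.5,.9)))
E
```

```text
pics/c2_scene.png [ 0.5876  0.3321 -0.0116  0.1367] [-0.66  1.49] n 35 {'left': np.float64(0.35), 'bot1': np.float64(0.06), 'bot2': np.float64(-0.15), 'right': np.float64(0.74)} rms 0.42
pics/c1_scene.png [0.5709 0.3364 0.0175 0.2083] [1.   1.43] n 30 {'left': np.float64(0.64), 'bot1': np.float64(0.04), 'bot2': np.float64(-0.04), 'right': np.float64(0.18)} rms 0.32
pics/scene0.png [ 0.5566 -0.0308 -0.861   0.069 ] [-49.33   0.  ] n 0 {'left': np.float64(nan), 'right': np.float64(nan), 'bot1': np.float64(nan)} rms nan
pics/c2_scene.png [ 0.5856  0.3323 -0.0107  0.1367] [-0.61  4.58] n 35 {'left': np.float64(0.34), 'bot1': np.float64(0.07), 'bot2': np.float64(-0.16), 'right': np.float64(0.73)} rms 0.42
pics/c1_scene.png [0.5719 0.3363 0.017  0.2083] [ 0.97 -0.15] n 30 {'left': np.float64(0.56), 'bot1': np.float64(0.06), 'bot2': np.float64(-0.04), 'right': np.float64(0.18)} rms 0.3
pics/scene0.png [0.1402 0.3269 0.5983 0.069 ] [34.28  0.78] n 0 {'left': np.float64(nan), 'right': np.float64(nan), 'bot1': np.float64(nan)} rms nan
pics/c2_scene.png [ 0.5982  0.3304 -0.0168  0.124 ] [-0.96  1.49] n 36 {'left': np.float64(0.01), 'bot1': np.float64(0.01), 'bot2': np.float64(-0.0), 'right': np.float64(0.01)} rms 0.12
pics/c1_scene.png [0.5772 0.3348 0.0164 0.2012] [0.94 1.43] n 30 {'left': np.float64(-0.0), 'bot1': np.float64(0.03), 'bot2': np.float64(0.01), 'right': np.float64(0.03)} rms 0.23
pics/scene0.png [ 5.2230e-01 -1.0000e-03 -1.0229e+00 -5.8440e-01] [-58.61   0.  ] n 0 {'left': np.float64(nan), 'right': np.float64(nan), 'bot1': np.float64(nan)} rms nanfl.py:33: RuntimeWarning: Mean of empty slice.
  f=res(q[free]);print(src,q[:4].round(4),np.degrees(q[[2,4]]).round(2),'n',len(pts),{k:f[[i for i,p in enumerate(pts) if p[0]==k]].mean().round(2) for k in use},'rms',np.sqrt((f**2).mean()).round(2))
  ret = ret.dtype.type(ret / rcount)
```

Request:
{"fn": "drive_tool", "kwargs": {
  "commands": [
    [[0.57,-0.75,0.1],-0.015],
    [[0,0,0.05],0]
  ]
}}

```text
t: 8.95
tcp_pos: [0.5771, 0.3402, 0.1397]
eef_rot: [[-0.009, 1.0, 0.028], [1.0, 0.009, -0.005], [-0.005, 0.028, -1.0]]
force: [-0.1, -0.3, -0.9]
grip_width: 0.111
```

Request:
{"fn": "drive_tool", "kwargs": {
  "commands": [
    [[0,-0.03,0.6],0],
    [[0,-0.03,0.6],0],
    [[0,-0.03,0.3],0]
  ]
}}

```text
t: 9.25
tcp_pos: [0.5769, 0.341, 0.1251]
eef_rot: [[-0.01, 1.0, 0.03], [1.0, 0.01, -0.004], [-0.004, 0.03, -1.0]]
force: [-0.9, 0.2, -1.2]
grip_width: 0.105
```

Request:
{"fn": "drive_tool", "kwargs": {
  "commands": [
    [[-0.05,0,0.35],0.005],
    [[0,0,0.3],0],
    [[0,0,0.2],0]
  ]
}}

```text
t: 9.55
tcp_pos: [0.5772, 0.3403, 0.1157]
eef_rot: [[-0.004, 1.0, 0.03], [1.0, 0.004, -0.004], [-0.004, 0.03, -1.0]]
force: [-6.3, -1.8, 34.0]
grip_width: 0.108
```

Request:
{"fn": "drive_tool", "kwargs": {
  "commands": [
    [[0,-0.15,0],0]
  ]
}}

```text
t: 9.65
tcp_pos: [0.5766, 0.3404, 0.116]
eef_rot: [[-0.004, 1.0, 0.031], [1.0, 0.004, -0.004], [-0.004, 0.031, -1.0]]
force: [4.6, -1.7, 1.8]
grip_width: 0.11
```

Request:
{"fn": "drive_tool", "kwargs": {
  "commands": [
    [[0,-0.1,0.03],0]
  ]
}}

```text
t: 9.75
tcp_pos: [0.5764, 0.3404, 0.1161]
eef_rot: [[-0.004, 0.999, 0.033], [1.0, 0.004, -0.003], [-0.004, 0.033, -0.999]]
force: [4.3, -1.1, 0.4]
grip_width: 0.108
```

Request:
{"fn": "drive_tool", "kwargs": {
  "commands": [
    [[0,0.03,0.15],0]
  ]
}}

```text
t: 9.85
tcp_pos: [0.5771, 0.3405, 0.1157]
eef_rot: [[-0.004, 0.999, 0.034], [1.0, 0.004, -0.003], [-0.003, 0.034, -0.999]]
force: [-8.8, -3.0, 32.9]
grip_width: 0.109
```

Request:
{"fn": "drive_tool", "kwargs": {
  "commands": [
    [[0,0,0.15],0]
  ]
}}

```text
t: 9.95
tcp_pos: [0.577, 0.3405, 0.1157]
eef_rot: [[-0.004, 0.999, 0.035], [1.0, 0.004, -0.003], [-0.003, 0.035, -0.999]]
force: [-9.5, -3.6, 27.9]
grip_width: 0.105
```

```bash
python3 - <<'E'
from look import *
from ov import *
from fl import fitlid
look('c3',{'scene':(195,180,100,100)})
o=get_obs();p=o['tcp_pos'];R=o['eef_rot'];print(o['ft_torque'])
c=np.load('q.npy')[2]
q=[*wp(c,[.062,0,0])[0,:2],c[2],.112]
A=dict(left=(.05,.95),bot1=(0,1),bot2=(0,1),right=(0,.3))
for fr in([0,1,2],[0,1,2,4]): fitlid('pics/c3_scene.png',q[:4]+[.03],fr,A)
overlay('pics/c3_scene.png','pics/c3o.png',q,c,195,205,80,90,5)
E
```

```text
10.0 [0.5769 0.3405 0.1158] [[-0.0037, 0.9994, 0.0346], [1.0, 0.0038, -0.0026], [-0.0028, 0.0345, -0.9994]] [-7.1 -3.5 25.2]
[-1.10109618  1.66422722 -0.03317654]
pics/c3_scene.png [0.5801 0.3386 0.0076 0.112 ] [0.43 1.72] n 31 {'left': np.float64(0.18), 'bot1': np.float64(0.03), 'bot2': np.float64(-0.1), 'right': np.float64(0.92)} rms 0.4
pics/c3_scene.png [0.5777 0.3389 0.0083 0.112 ] [0.48 5.45] n 31 {'left': np.float64(0.25), 'bot1': np.float64(0.06), 'bot2': np.float64(-0.14), 'right': np.float64(0.76)} rms 0.4
```

View pics/c3o.png

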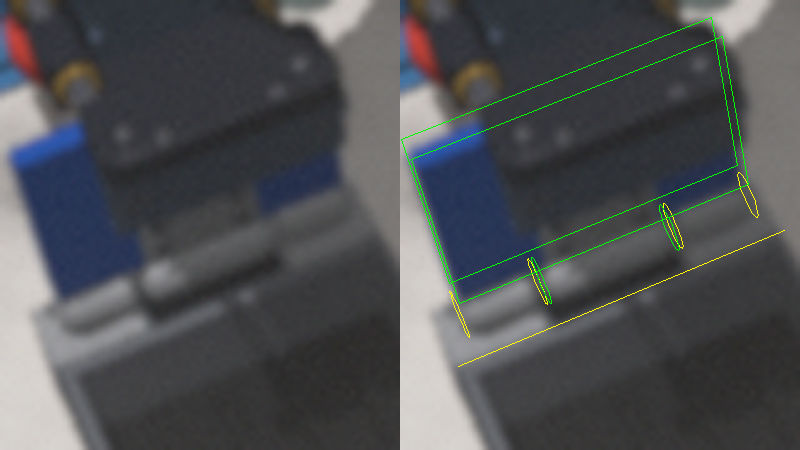

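Seated: TCP z repeats at 0.1157 (expected rest height 0.1158), and sliding in x rides up the V flank and falls back. I'll ease the side push, then check stillness.

Request:
{"fn": "drive_tool", "kwargs": {
  "commands": [
    [[0,-0.05,0.1],0]
  ]
}}

```text
t: 10.1
tcp_pos: [0.5766, 0.3404, 0.1159]
eef_rot: [[-0.004, 0.999, 0.035], [1.0, 0.004, -0.003], [-0.003, 0.035, -0.999]]
force: [1.2, -2.9, 6.9]
grip_width: 0.105
```

```bash
python3 - <<'E'
from bench import *
for i in range(8):
    snapshot('scene');o=get_obs();print(round(o['t'],2),o['tcp_pos'].round(4),o['eef_rot'][:,2].round(4),o['force'].round(1),round(o['grip_width'],3),abs(o['joint_vel']).max().round(2))
E
```

```text
10.15 [0.5767 0.3405 0.1158] [ 0.0357 -0.0024 -0.9994] [-2.4 -2.6 14.6] 0.107 0.17
10.2 [0.5767 0.3404 0.1158] [ 0.0356 -0.0024 -0.9994] [-2.5 -3.7 15. ] 0.11 0.28
10.25 [0.5768 0.3405 0.1158] [ 0.0356 -0.0024 -0.9994] [-1.9 -3.2 14.5] 0.106 0.06
10.3 [0.5767 0.3404 0.1158] [ 0.0354 -0.0025 -0.9994] [-1.7 -3.  15. ] 0.11 0.08
10.35 [0.5767 0.3404 0.1158] [ 0.0354 -0.0025 -0.9994] [-2.4 -2.8 14.7] 0.106 0.1
10.4 [0.5767 0.3404 0.1158] [ 0.0355 -0.0025 -0.9994] [-2.8 -3.3 14.3] 0.106 0.14
10.45 [0.5767 0.3404 0.1158] [ 0.0355 -0.0025 -0.9994] [-2.9 -2.2 14.7] 0.109 0.19
10.5 [0.5767 0.3405 0.1158] [ 0.0355 -0.0025 -0.9994] [-2.3 -3.5 14.7] 0.104 0.07
```

```bash
python3 -c "
from bench import *
print(hand_in());o=get_obs();print(o['t'],o['tcp_pos'],o['force'])"
```

```text
the job is handed in; nothing more can be done
None
the job is handed in; nothing more can be done
```

I lifted the lid out of the stand and lowered its knuckle into the gap between the case's two knuckles. I handed the job in at about t = 10.5 s, still gripping the lid at 40 N. I commanded no contact with the pin or the other things. I did not photograph them all again at the end.

**Last checks that agreed:**
- **Height:** TCP height stayed at 0.1158 m over 0.4 s, which is the computed resting height.
- **Saddle:** when I pushed sideways, the knuckle rode up the saddle flank and dropped back.
- **Forces:** the final push was about 15 N down, with about 2 to 3 N sideways in both x and y.
- **Position:** the last camera fit, made just before a final 0.3 mm settling move, put the lid within about 1 mm of the hinge in x and y.

**Checks that were less certain:**
- **Tilt:** the tool drifted to about 2° of tilt over the run, and the moves cannot correct that. The lid is probably 1 to 2° off vertical. One camera fit with the tilt left free said about 5°, but that kind of fit varied between -0.2° and 5.5° from picture to picture, so I did not rely on it.
- **Camera against arm:** before seating, the camera placed the lid 4 to 5 mm farther in x than the arm's own reading. I took a value between the two and used contact forces to find the seat.
- **Holes:** I could not see the holes line up directly. I inferred it from the seating height and from the knuckles lying in line in the picture.

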